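# Square up the inspection stand's back panel and hold it

## Robot

A 7-joint arm with a two-finger parallel gripper is mounted at the origin on the work surface. World frame = base frame: x ahead of the robot, y to its left, z up, the work surface at z = 0. Lengths are in m, angles in rad, forces in N, time in s.
With the tool pointing down it reaches from about 0.425 to 0.925 m from the base axis. Payload 6.8 kg.
Tool frame: the origin (TCP) lies midway between the tips of the shut fingers; the grasp point (between the pads) lies 19 mm behind it; z points along the fingers, y is the line along which they close (so a half turn about z gives the same grasp; the last joint's range is limited). The gripper opens to 85 mm and grips with 20 to 120 N. Pads are 22 mm wide; open, the fingers measure 114 mm over their backs; the gripper's body (76 mm by 85 mm) begins 54 mm behind the grasp point. The pads swing forward as they close: fully open they stand 13 mm farther back than shut.
Start: joints at [0.994, 0.477, 0.022, 1.555, -0.011, 1.109, -0.083], TCP at [0.305, -0.602, 0.231] pointing down, gripper open.
Joint ranges: [-2.96, 2.96], [-0.34, 2.1], [-1.41, 1.46], [0.24, 2.44], [-1.37, 4.51], [0.17, 1.92], [-2.96, 2.96]. Speed limits (rad/s): [2.39, 2.39, 3.14, 3.14, 3.14, 3.14, 3.14].

## Interface

Orientations are given as a unit quaternion [w, x, y, z].
In Python, from station import bot gives the robot as it stands.
- The arm moves only by the tool jog_arm, never from a script. Its argument "rows" is a list of rows, each an object of numbers: "fingers": the finger opening in mm, from 0 to 85.4; "x", "y", "z": the shift along the tool's x, y, z in mm; "ax", "ay", "az": the turn, a rotation vector about the tool's x, y, z in degrees. A call has exactly 8 rows; each row shifts and turns the commanded pose from where the row before left it, along the tool's axes as they then stand; what a row does not reach is not made up. A row lasts 1/10 s, in which the tool goes at most 50 mm and 8.59 degrees, less where a joint would pass 70% of its speed; a pose out of reach is approached as far as the arm can. A call with a gripper value outside its range is refused whole. The fingers move at their own pace and stop on an object; "force" is the grip in N (left out, the last holds). Time passes only in rows, so rows that do not move let the fingers close, or fill a call up. It gives the time, the measured TCP pose, the force, the opening and the grip force at its end, in the units of the state.
- bot.get_obs(): the state, without advancing time (a new reading comes with each control period).
- bot.read_camera(name): name is "side" or "top" or "wrist"; returns a dict with "pixels" (480x640x3 uint8, red, green, blue), "vertical_fov" (degrees; the focal length in pixels is half the picture's height over the tangent of half this angle, whatever the lens; pixels are square), "cx", "cy" (the principal point, pixels), "world_from_camera" (4x4, takes a point from camera to world coordinates). Camera axes: x right, y down, z forward; pixel columns grow to the right and rows downward; lengths in m; the calibration is good to about 2 mm. A picture is of the moment at which its call begins. There is no depth.
- bot.hand_in(): hands the job in; it is judged then, once.
The state is a dict: "t": time; "q": joint angles; "joint_vel": joint speeds; "joint_torque": joint torques, N m; "eef_pos": TCP position; "tool_rot": TCP orientation; "contact_force": force on the tool from outside, world axes, zero at the start; "torque": the same for the moment, N m; "gripper_width": opening from 0.0 (shut) to 1.0 (fully open); "grasp_force": force on a finger pad.
Only numpy, scipy, OpenCV 4.12 (cv2) and the standard library are available. Lean on these libraries where they do the work, as an engineer would, in place of code of your own. Each camera call takes 0.05 s, during which the arm holds its last target. There are 200 camera calls.

## Task

The back panel of the vial inspection stand has sagged forward on its two slack clamp screws. Pick up the engineer's square, stand its stock flat on the stand's base plate with the upright blade towards the panel, and press it gently into the corner until the whole upright edge lies flush on the panel, so that the panel is held at a right angle to the base. Finish still gripping the square and pressing it into the corner, so that I can tighten the screws: do not let go, do not tip the square over, and leave everything else on the bench where it is.

Things in the scene. Friction and masses are not known exactly. Their poses are not given: they have to be found in the camera images.
- square: steel engineer's square, 0.6 kg, standing on its stock, an L seen from the side. Stock: thick bar 120 (x) by 20 (y) by 22 high. Blade: thin flat bar 26 (x) by 8 (y), at x = 34 to 60, flush with the stock's +x end, rising to z = 150. The stock's bare top (x = -60 to 34) can be gripped across its 20 mm. Origin: centre of the stock's underside; x towards the blade end, z up
- square_heel (a point): outer corner of the square: bottom of the blade end, at x = +60, z = 0 of the square
- square_toe (a point): bottom of the stock's other end, at x = -60, z = 0 of the square
- square_blade (a point): point on the blade's outer upright edge (the edge that goes against the panel), 100 above the underside, at x = +60, z = 100 of the square
- stand: vial inspection stand, screwed to the bench: grey base plate 220 by 220, 18 thick, and two aluminium ears (34 by 5, 58 above the plate, at x = 75, y = +-90) that carry the panel between them; screw knobs out to y = +-109. Origin: centre of the plate's underside. The panel is at the +x end and faces -x: the plate is free from x = -110 to 70, and the square is pressed towards +x
- panel: back panel, 10 thick (x), 170 wide (y), half black, half white; pivots about its y. Origin: on the pivot, mid-width, 40 above the plate's top, at x = 75 of the stand. Front face at its x = -5, from z = -38 to 74. Starts leaning 3 to 8 degrees to the stand's -x; square when its z is parallel to the stand's z. Stays where left (friction 0.12 N m: push about 2 N near the top)
- vial_a: small amber glass vial with white cap, 23 in diameter, 45 high, between the square and the stand; origin under its centre; leave alone
- vial_b: another such vial, beyond the stand; leave alone
- tube_rack: blue plastic tube rack 105 (x) by 205 (y) by 26 high, small white-capped tubes in it up to 33 high; origin under its centre; leave alone
- wash_bottle: frosted wash bottle 74 in diameter, 205 high with bent spout; origin under its centre; leave alone
- beaker: clear plastic beaker, 75 in diameter, 96 high, with white tubes in it; origin under its centre; leave alone
- screwdriver: screwdriver with yellow handle, about 170 long along its x, lying on the bench; leave alone
There are look-alikes about, which are no part of the job. Several things look just like the square: the one meant starts farthest to the robot's left.

How it is judged:
On the way:
1. the square is lifted clear of the bench in the gripper (height (world z) of each of square_heel, square_toe above 0.025 m and contact force between the fingers and square above 1 N and contact force between square and stand below 0.01 N), for 0.2 s.
At the end, for the whole second after the job is handed in: Panel within 0.015 rad of square to the base; the square upright on the plate (0.015 rad, gaps under 2 mm), straight to the panel (0.03 rad), its upright edge within 2 mm of the face at heel and 100 mm up, pressing over 1 N, at rest, gripped over 2 N (angle between the z axis of each of panel, square and the z axis of stand, either way round below 0.015 rad and angle between the x axis of square and the x axis of stand, either way round below 0.03 rad and z of each of square_heel, square_toe in the frame of stand below 0.02 m and y of square_heel in the frame of stand between -0.082 and 0.082 m and x of each of square_heel, square_blade in the frame of panel above -0.007 m and contact force between square and panel above 1 N and contact force between the fingers and square above 2 N and linear speed of square below 0.01 m/s and angular speed of square below 0.05 rad/s); the arm keeps its last pose, push and grip.
It fails at once if the square is tipped over (more than 30 degrees) (angle between square's own z axis and vertical above 0.52 rad).
It fails at once if the square is rammed into the panel (more than 40 N) (contact force between square and panel above 40 N).
It fails at once if another thing on the bench is shifted by more than 20 mm (distance of any of vial_a, vial_b, tube_rack, wash_bottle, beaker, screwdriver from where it was at the start of the episode above 0.02 m).
It also fails if it takes over 64 s, if anything falls off the work surface, if the arm or the gripper's body presses on something with over 40 N, if the wrist force passes 120 N, or if a joint passes its speed limit or range.

## Working session

There is one attempt and no reset: what is moved stays moved. The work goes in short steps, Python scripts to look and compute and a tool call to move; the robot and the scene stay as the last step left them, time stands still between calls to the robot, and variables do not carry over. Pictures are saved under pics/ and viewed, at most 10 in all, crops included, and the job is handed in when it is done.

Besides the shell and the picture viewer there is one more tool, called after "Call:" as name([rows], argument=value, ...), one row to a line, values as JSON. jog_arm: Moves the arm, as the interface text tells. Its arguments: {"type":"object","properties":{"rows":{"type":"array","items":{"type":"object","properties":{"fingers":{"type":"number"},"x":{"type":"number"},"y":{"type":"number"},"z":{"type":"number"},"ax":{"type":"number"},"ay":{"type":"number"},"az":{"type":"number"}}}},"force":{"type":"number"}},"required":["rows"]}

```bash
mkdir -p pics; ls
cat > h.py <<'E'
import numpy as np, cv2, json
from station import bot
def snap(cam,name):
    r=bot.read_camera(cam); cv2.imwrite(f'pics/{name}.png',r['pixels'][:,:,::-1])
    np.savez(f'pics/{name}.npz',**{k:r[k] for k in('vertical_fov','cx','cy','world_from_camera','pixels')}); return r
def load(name): return np.load(f'pics/{name}.npz')
def ray(r,u,v):
    f=240/np.tan(np.radians(float(r['vertical_fov']))/2); T=np.array(r['world_from_camera'])
    return T[:3,3],T[:3,:3]@np.array([(u-r['cx'])/f,(v-r['cy'])/f,1.])
def at_z(r,u,v,z):
    o,d=ray(r,u,v); return o+d*(z-o[2])/d[2]
def proj(r,p):
    f=240/np.tan(np.radians(float(r['vertical_fov']))/2); T=np.array(r['world_from_camera'])
    c=T[:3,:3].T@(np.array(p)-T[:3,3]); return np.array([r['cx']+f*c[0]/c[2],r['cy']+f*c[1]/c[2]])
E
python3 - <<'E'
from h import *
for c in('top','side'):
    r=snap(c,c+'0'); print(c,r['vertical_fov'],r['cx'],r['cy'],np.round(r['world_from_camera'],3).tolist())
o=bot.get_obs(); print({k:np.round(v,3).tolist() for k,v in o.items()})
E
```

```text
pics
top 52.06690977839946 323.4946673890328 241.55906189143056 [[0.048, -0.976, 0.214, 0.225], [-0.999, -0.047, 0.013, -0.015], [-0.003, -0.215, -0.977, 1.442], [0.0, 0.0, 0.0, 1.0]]
side 48.476058584172414 316.77447049205716 242.37101479697782 [[-0.982, -0.151, 0.115, 0.379], [-0.19, 0.75, -0.633, 0.784], [0.009, -0.644, -0.765, 1.051], [0.0, 0.0, 0.0, 1.0]]
{'t': 0.1, 'q': [0.994, 0.478, 0.022, 1.556, -0.011, 1.109, -0.083], 'joint_vel': [-0.0, -0.001, -0.0, -0.004, -0.0, 0.0, 0.0], 'joint_torque': [0.005, -59.776, 1.614, -28.195, 0.013, 0.005, 0.0], 'eef_pos': [0.305, -0.602, 0.23], 'tool_rot': [-0.001, 0.973, 0.232, -0.0], 'contact_force': [0.553, 0.406, -0.221], 'torque': [-0.003, 0.033, 0.037], 'grasp_force': 0.0, 'gripper_width': 1.0}
```

View pics/top0.png

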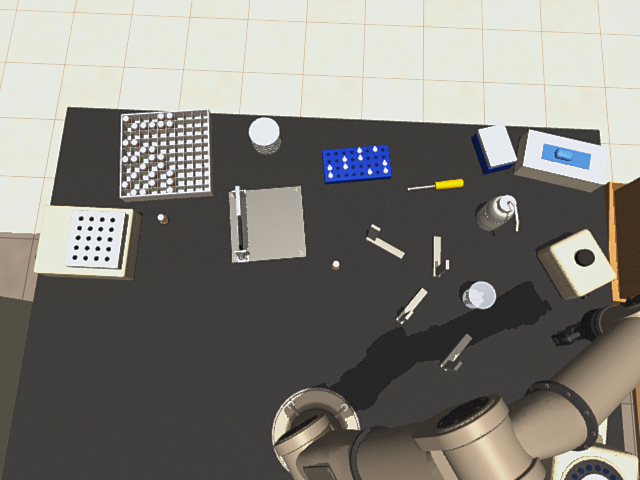

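View pics/side0.png

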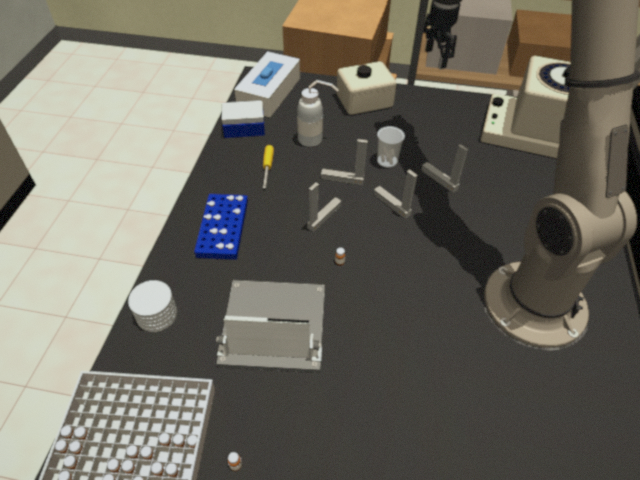

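The top view shows the stand at about (268,224) with its panel on the left (+y) side. The four squares are at (385,241), (440,257), (412,305) and (457,352). The leftmost, at (385,241), is the one I want, and vial_a is at (336,265). I'll enlarge this area to measure.

Run:
```python
from h import *
a=load('top0')['pixels'][:,:,::-1]; b=load('side0')['pixels'][:,:,::-1]
A=cv2.resize(a[175:275,222:412],None,fx=4.2,fy=4.2,interpolation=cv2.INTER_CUBIC)[:, :798]
B=cv2.resize(b[170:240,290:360],None,fx=5,fy=5,interpolation=cv2.INTER_CUBIC)
cv2.imwrite('pics/ctop.png',A)
```

```text
(no output)
```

View pics/ctop.png

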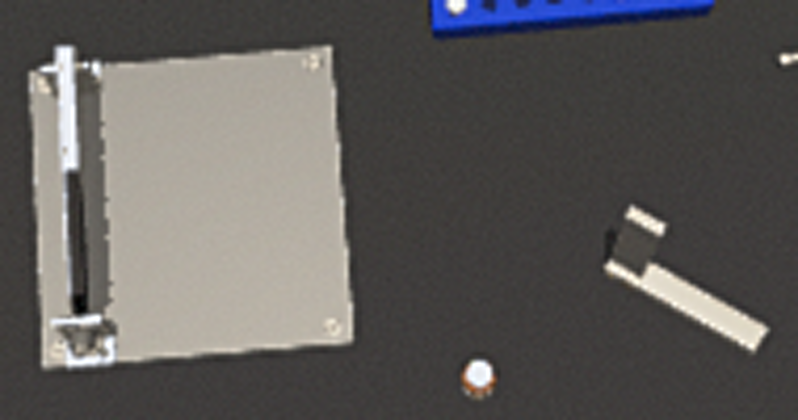

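The crop shows the plate corners at (30,72), (330,46), (353,342) and (43,367). The square's stock runs from its heel end at (605,268) to its toe end at about (762,340), and the blade rises at the heel end.

Run:
```python
from h import *
r=load('top0'); s=load('side0')
def P(u,v,z): return at_z(r,222+(u+.5)/4.2-.5,175+(v+.5)/4.2-.5,z)
C=np.array([P(*c,.018) for c in[(30,72),(330,46),(353,342),(43,367)]])
print(C.round(4)); print([round(np.linalg.norm(C[i]-C[i-1]),4) for i in range(4)])
c=C.mean(0); xa=(C[0]+C[3]-C[1]-C[2]); ya=(C[3]-C[0]+C[2]-C[1])
print('stand',c.round(4),'yaw x',np.degrees(np.arctan2(xa[1],xa[0])),'yaw of edge2',np.degrees(np.arctan2(ya[1],ya[0])))
t1,t2=P(768,328,.022),P(755,352,.022); h=P(605,268,.022); g=P(648,262,.022)
print('toe',t1,t2,'heel low corner',h,'len',np.linalg.norm(h-t2),'w',np.linalg.norm(t1-t2))
d=(h-t2); print('yaw',np.degrees(np.arctan2(d[1],d[0])), 'upper edge yaw',np.degrees(np.arctan2(*(g-t1)[[1,0]])))
print('vial', P(479,375,.045))
u=d/np.linalg.norm(d); n=np.array([-u[1],u[0],0])
w=np.dot(t1-t2,n); org=(h+t2)/2+n*w/2; print('square origin',org)
B=org+u*.047; B[2]=.15
print('blade top pred crop',(proj(r,B)-[222,175])*4.2, 'side', proj(s,B), proj(s,org))
# reach at placing
xs=xa/np.linalg.norm(xa); print('place origin', c+xs*.005, np.linalg.norm((c+xs*.005)[:2]))
```

```text
[[0.6784 0.2992 0.018 ]
 [0.7084 0.0836 0.018 ]
 [0.4912 0.0546 0.018 ]
 [0.463  0.2706 0.018 ]]
[np.float64(0.2172), np.float64(0.2177), np.float64(0.2191), np.float64(0.2178)]
stand [0.5853 0.177  0.018 ] yaw x 97.67968883211809 yaw of edge2 -172.4285279130284
toe [ 0.51438202 -0.23552726  0.022     ] [ 0.49684698 -0.22668034  0.022     ] heel low corner [ 0.55202403 -0.12016281  0.022     ] len 0.11996037108457716 w 0.01964041162374143
yaw 62.61543142285176 upper edge yaw 62.985120571487556
vial [ 0.46732824 -0.03437663  0.045     ]
square origin [ 0.53315475 -0.17793822  0.022     ]
blade top pred crop [644.40774388 219.59433167] side [314.01498458 185.68537341] [324.78426853 211.05093529]
place origin [0.58458599 0.18195215 0.018     ] 0.6122477984853878
```

The measured sizes agree with those given. The square's origin is (0.533,-0.178) with yaw 62.7°, and the stand's centre is (0.585,0.177) with yaw 97.6°. I'll move above the grasp, at square x ≈ -25 mm.

Call:
jog_arm([
  {"x":20,"y":-14,"fingers":50},
  {"x":38,"y":-26,"fingers":50},
  {"x":38,"y":-26,"fingers":50},
  {"x":38,"y":-26,"fingers":50},
  {"x":38,"y":-26,"fingers":50},
  {"x":38,"y":-26,"fingers":50},
  {"x":38,"y":-26,"fingers":50},
  {"x":38,"y":-26,"fingers":50},
], force=60)

```text
invalid input
```

Call:
jog_arm([
  {"x":38,"y":-26,"fingers":50},
  {"x":30,"y":-30,"fingers":50},
  {"x":20,"y":-10,"fingers":50},
  {"az":-7.2,"fingers":50},
  {"az":-7.2,"fingers":50},
  {"az":-7.2,"fingers":50},
  {"az":-7.2,"fingers":50},
  {"az":-7.2,"fingers":50},
])

```text
invalid input
```

```bash
cat >> h.py <<'E'
from scipy.spatial.transform import Rotation as R
def tool():
    o=bot.get_obs(); q=o['tool_rot']; M=R.from_quat([q[1],q[2],q[3],q[0]]).as_matrix(); return o,np.array(o['eef_pos']),M
def todo(p,yaw):
    """shift (mm, tool axes now) and az turn to bring TCP to p with tool x at yaw deg, pointing down"""
    o,e,M=tool(); G=np.c_[[np.cos(np.radians(yaw)),np.sin(np.radians(yaw)),0],[np.sin(np.radians(yaw)),-np.cos(np.radians(yaw)),0],[0,0,-1]]
    print('t',round(o['t'],2),'tcp',e.round(4),'yaw',np.degrees(np.arctan2(M[1,0],M[0,0])).round(2),'tilt z',M[:,2].round(4),'F',np.round(o['contact_force'],1),'w',round(o['gripper_width'],3),'grip',np.round(o['grasp_force'],1))
    print('shift mm',(M.T@(np.array(p)-e)*1000).round(1),'turn deg',np.degrees(R.from_matrix(M.T@G).as_rotvec()).round(2))
E
python3 - <<'E'
from h import *
todo([.5217,-.2001,.2],62.7); print(np.round(bot.get_obs()['q'],2))
r=snap('wrist','w1'); print(np.round(r['world_from_camera'],3).tolist(),r['vertical_fov'])
u=np.array([np.cos(np.radians(62.7)),np.sin(np.radians(62.7)),0]);n=np.array([-u[1],u[0],0]);o=np.array([.5332,-.1779,0])
for a,b,z in[(-.06,.01,.022),(-.06,-.01,.022),(.034,.01,.022),(.034,-.01,.022),(.06,0,.15)]: print(a,b,z,proj(r,o+u*a+n*b+[0,0,z]).round(0))
E
```

```text
t 0.1 tcp [ 0.3047 -0.6017  0.2304] yaw 26.86 tilt z [-9.0e-04  1.4e-03 -1.0e+00] F [ 0.6  0.4 -0.2] w 1.0 grip 0.0
shift mm [ 375.1 -260.2   30.8] turn deg [-9.000e-02 -2.000e-02 -3.584e+01]
[ 0.99  0.48  0.02  1.56 -0.01  1.11 -0.08]
[[0.452, -0.856, -0.25, 0.367], [-0.892, -0.434, -0.125, -0.57], [-0.002, 0.28, -0.96, 0.373], [0.0, 0.0, 0.0, 1.0]] 66.06910337321065
-0.06 0.01 0.022 [ -31. -268.]
-0.06 -0.01 0.022 [ -12. -290.]
0.034 0.01 0.022 [-146. -424.]
0.034 -0.01 0.022 [-127. -451.]
0.06 0 0.15 [ -716. -1171.]
```

View pics/w1.png

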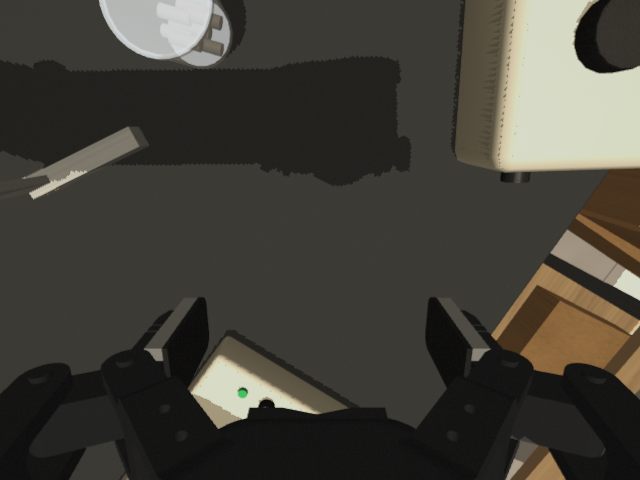

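The wrist view shows only the bare bench and the open fingers. The moves were refused, probably because every field is required, so I'll send full rows.

Call:
jog_arm([
  {"fingers":50,"x":20,"y":-14,"z":0,"ax":0,"ay":0,"az":0},
  {"fingers":50,"x":38,"y":-26,"z":0,"ax":0,"ay":0,"az":0},
  {"fingers":50,"x":38,"y":-26,"z":0,"ax":0,"ay":0,"az":0},
  {"fingers":50,"x":38,"y":-26,"z":0,"ax":0,"ay":0,"az":0},
  {"fingers":50,"x":38,"y":-26,"z":0,"ax":0,"ay":0,"az":0},
  {"fingers":50,"x":38,"y":-26,"z":0,"ax":0,"ay":0,"az":0},
  {"fingers":50,"x":38,"y":-26,"z":0,"ax":0,"ay":0,"az":0},
  {"fingers":50,"x":38,"y":-26,"z":0,"ax":0,"ay":0,"az":0},
], force=80)

```text
t: 0.95
eef_pos: [0.472, -0.2964, 0.2313]
tool_rot: [0.0, 0.973, 0.232, -0.0]
contact_force: [0.7, 0.4, 0.4]
gripper_width: 0.587
grasp_force: 0.0
```

Call:
jog_arm([
  {"fingers":50,"x":38,"y":-26,"z":0,"ax":0,"ay":0,"az":0},
  {"fingers":50,"x":30,"y":-30,"z":0,"ax":0,"ay":0,"az":0},
  {"fingers":50,"x":20,"y":-10,"z":0,"ax":0,"ay":0,"az":0},
  {"fingers":50,"x":0,"y":0,"z":0,"ax":0,"ay":0,"az":-7.2},
  {"fingers":50,"x":0,"y":0,"z":0,"ax":0,"ay":0,"az":-7.2},
  {"fingers":50,"x":0,"y":0,"z":0,"ax":0,"ay":0,"az":-7.2},
  {"fingers":50,"x":0,"y":0,"z":0,"ax":0,"ay":0,"az":-7.2},
  {"fingers":50,"x":0,"y":0,"z":0,"ax":0,"ay":0,"az":-7.0},
], force=80)

```text
t: 1.75
eef_pos: [0.52, -0.1994, 0.231]
tool_rot: [-0.0, 0.853, 0.522, -0.0]
contact_force: [0.4, 0.1, 0.3]
gripper_width: 0.586
grasp_force: 0.0
```

Run:
```python
from h import *
todo([.5217,-.2001,.2],62.7); print(np.round(bot.get_obs()['q'],2))
r=snap('wrist','w2'); s=snap('side','s2'); print(np.round(r['world_from_camera'],3).tolist())
u=np.array([np.cos(np.radians(62.7)),np.sin(np.radians(62.7)),0]);n=np.array([-u[1],u[0],0]);o=np.array([.5332,-.1779,0])
for a,b,z in[(-.06,.01,.022),(-.06,-.01,.022),(.034,.01,.022),(.034,-.01,.022),(.06,0,.15)]: print(a,b,z,proj(r,o+u*a+n*b+[0,0,z]).round(0))
c=cv2.resize(s['pixels'][20:240,270:490,::-1],(600,600),interpolation=cv2.INTER_CUBIC)
w=cv2.resize(r['pixels'][:,:,::-1],(640,480))
cv2.imwrite('pics/both2.png',np.hstack([cv2.resize(c,(350,350)),cv2.resize(w[:, 80:560],(350,350))])); cv2.imwrite('pics/s2c.png',c)
```

```text
t 1.75 tcp [ 0.52   -0.1994  0.231 ] yaw 62.96 tilt z [-6.e-04  1.e-04 -1.e+00] F [0.4 0.1 0.3] w 0.586 grip 0.0
shift mm [ 0.2  1.8 31. ] turn deg [-0.03  0.01  0.26]
[ 0.48  0.3  -0.27  1.83  0.09  1.03 -0.3 ]
[[0.891, -0.436, -0.128, 0.552], [-0.455, -0.855, -0.248, -0.136], [-0.001, 0.279, -0.96, 0.374], [0.0, 0.0, 0.0, 1.0]]
-0.06 0.01 0.022 [310. 239.]
-0.06 -0.01 0.022 [330. 239.]
0.034 0.01 0.022 [309. 142.]
0.034 -0.01 0.022 [331. 142.]
0.06 0 0.15 [322. 103.]
```

View pics/both2.png

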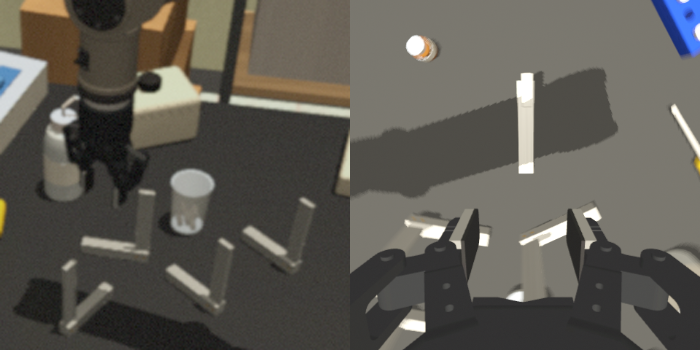

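In the wrist view the toe is at about (321,237) and the blade top at (323,103). Both are within 2 px of the prediction, so the square's pose is confirmed. I'll descend in stages, watching for anything touching the blade.

Call:
jog_arm([
  {"fingers":50,"x":0,"y":1.8,"z":20,"ax":0,"ay":0,"az":0.26},
  {"fingers":50,"x":0,"y":0,"z":35,"ax":0,"ay":0,"az":0},
  {"fingers":50,"x":0,"y":0,"z":40,"ax":0,"ay":0,"az":0},
  {"fingers":50,"x":0,"y":0,"z":35,"ax":0,"ay":0,"az":0},
  {"fingers":50,"x":0,"y":0,"z":25,"ax":0,"ay":0,"az":0},
  {"fingers":50,"x":0,"y":0,"z":15,"ax":0,"ay":0,"az":0},
  {"fingers":50,"x":0,"y":0,"z":10,"ax":0,"ay":0,"az":0},
  {"fingers":50,"x":0,"y":0,"z":5,"ax":0,"ay":0,"az":0},
], force=80)

```text
t: 2.65
eef_pos: [0.5221, -0.2003, 0.046]
tool_rot: [0.0, 0.856, 0.518, 0.0]
contact_force: [0.7, 0.4, 0.8]
gripper_width: 0.588
grasp_force: 0.0
```

Call:
jog_arm([
  {"fingers":50,"x":0,"y":0,"z":5,"ax":0,"ay":0,"az":0},
  {"fingers":50,"x":0,"y":0,"z":5,"ax":0,"ay":0,"az":0},
  {"fingers":50,"x":0,"y":0,"z":5,"ax":0,"ay":0,"az":0},
  {"fingers":50,"x":0,"y":0,"z":5,"ax":0,"ay":0,"az":0},
  {"fingers":50,"x":0,"y":0,"z":3,"ax":0,"ay":0,"az":0},
  {"fingers":50,"x":0,"y":0,"z":2,"ax":0,"ay":0,"az":0},
  {"fingers":50,"x":0,"y":0,"z":0,"ax":0,"ay":0,"az":0},
  {"fingers":50,"x":0,"y":0,"z":0,"ax":0,"ay":0,"az":0},
], force=80)

```text
t: 3.45
eef_pos: [0.5219, -0.2003, 0.0214]
tool_rot: [0.0, 0.855, 0.518, 0.0]
contact_force: [0.4, -0.3, -0.3]
gripper_width: 0.589
grasp_force: 0.0
```

Run:
```python
from h import *
todo([.5217,-.2001,.003],62.7)
r=snap('wrist','w3'); cv2.imwrite('pics/w3c.png',cv2.resize(r['pixels'][:,:,::-1],(480,360)))
```

```text
t 3.45 tcp [ 0.5219 -0.2003  0.0214] yaw 62.4 tilt z [ 1.e-04 -0.e+00 -1.e+00] F [ 0.4 -0.3 -0.3] w 0.589 grip 0.0
shift mm [ 0.1 -0.3 18.4] turn deg [ 0.  -0.  -0.3]
```

View pics/w3c.png

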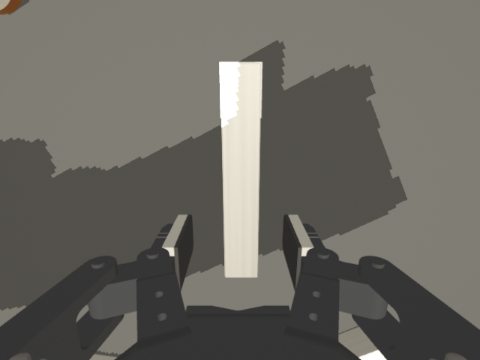

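The stock is centred between the fingers, with the toe at about (241,277) in the 480-wide picture, and there is no contact so far. I'll go down the last 17 mm and close.

Call:
jog_arm([
  {"fingers":50,"x":0,"y":0,"z":3,"ax":0,"ay":0,"az":-0.3},
  {"fingers":50,"x":0,"y":0,"z":3,"ax":0,"ay":0,"az":0},
  {"fingers":50,"x":0,"y":0,"z":3,"ax":0,"ay":0,"az":0},
  {"fingers":50,"x":0,"y":0,"z":3,"ax":0,"ay":0,"az":0},
  {"fingers":50,"x":0,"y":0,"z":3,"ax":0,"ay":0,"az":0},
  {"fingers":50,"x":0,"y":0,"z":2,"ax":0,"ay":0,"az":0},
  {"fingers":50,"x":0,"y":0,"z":0,"ax":0,"ay":0,"az":0},
  {"fingers":50,"x":0,"y":0,"z":0,"ax":0,"ay":0,"az":0},
], force=80)

```text
t: 4.3
eef_pos: [0.5219, -0.2003, 0.0043]
tool_rot: [-0.0, 0.854, 0.52, -0.0]
contact_force: [-0.4, -0.4, 0.8]
gripper_width: 0.584
grasp_force: 0.0
```

Call:
jog_arm([
  {"fingers":15,"x":0,"y":0,"z":0,"ax":0,"ay":0,"az":0},
  {"fingers":10,"x":0,"y":0,"z":0,"ax":0,"ay":0,"az":0},
  {"fingers":10,"x":0,"y":0,"z":0,"ax":0,"ay":0,"az":0},
  {"fingers":10,"x":0,"y":0,"z":0,"ax":0,"ay":0,"az":0},
  {"fingers":10,"x":0,"y":0,"z":0,"ax":0,"ay":0,"az":0},
  {"fingers":10,"x":0,"y":0,"z":0,"ax":0,"ay":0,"az":0},
  {"fingers":10,"x":0,"y":0,"z":0,"ax":0,"ay":0,"az":0},
  {"fingers":10,"x":0,"y":0,"z":0,"ax":0,"ay":0,"az":0},
], force=100)

```text
t: 5.1
eef_pos: [0.5226, -0.2006, 0.005]
tool_rot: [0.001, 0.854, 0.52, 0.0]
contact_force: [-0.1, -0.6, 5.7]
gripper_width: 0.207
grasp_force: 98.7
```

Gripped with about 99 N. Next I'll lift, staying clear of the vial, then carry.

Call:
jog_arm([
  {"fingers":10,"x":0,"y":0,"z":-3,"ax":0,"ay":0,"az":0},
  {"fingers":10,"x":0,"y":0,"z":-8,"ax":0,"ay":0,"az":0},
  {"fingers":10,"x":0,"y":0,"z":-13,"ax":0,"ay":0,"az":0},
  {"fingers":10,"x":0,"y":0,"z":-16,"ax":0,"ay":0,"az":0},
  {"fingers":10,"x":0,"y":0,"z":-16,"ax":0,"ay":0,"az":0},
  {"fingers":10,"x":0,"y":0,"z":-15,"ax":0,"ay":0,"az":0},
  {"fingers":10,"x":0,"y":0,"z":-9,"ax":0,"ay":0,"az":0},
  {"fingers":10,"x":0,"y":0,"z":-5,"ax":0,"ay":0,"az":0},
], force=120)

```text
t: 5.9
eef_pos: [0.5221, -0.2004, 0.0905]
tool_rot: [0.0, 0.854, 0.52, 0.0]
contact_force: [0.2, -0.2, -5.7]
gripper_width: 0.199
grasp_force: 117.8
```

Call:
jog_arm([
  {"fingers":10,"x":6,"y":-2,"z":0,"ax":0,"ay":0,"az":0},
  {"fingers":10,"x":15,"y":-4,"z":0,"ax":0,"ay":0,"az":0},
  {"fingers":10,"x":22,"y":-6,"z":0,"ax":0,"ay":0,"az":0},
  {"fingers":10,"x":25,"y":-7,"z":0,"ax":0,"ay":0,"az":0},
  {"fingers":10,"x":25,"y":-7,"z":0,"ax":0,"ay":0,"az":0},
  {"fingers":10,"x":25,"y":-7,"z":0,"ax":0,"ay":0,"az":0},
  {"fingers":10,"x":25,"y":-7,"z":0,"ax":0,"ay":0,"az":0},
  {"fingers":10,"x":25,"y":-7,"z":0,"ax":0,"ay":0,"az":0},
], force=120)

```text
t: 6.7
eef_pos: [0.5565, -0.0265, 0.0884]
tool_rot: [-0.001, 0.854, 0.521, -0.001]
contact_force: [-0.1, -0.3, -6.0]
gripper_width: 0.196
grasp_force: 117.7
```

Call:
jog_arm([
  {"fingers":10,"x":25,"y":-7,"z":0,"ax":0,"ay":0,"az":0},
  {"fingers":10,"x":25,"y":-7,"z":0,"ax":0,"ay":0,"az":0},
  {"fingers":10,"x":25,"y":-7,"z":0,"ax":0,"ay":0,"az":0},
  {"fingers":10,"x":25,"y":-7,"z":0,"ax":0,"ay":0,"az":0},
  {"fingers":10,"x":24,"y":-7,"z":0,"ax":0,"ay":0,"az":0},
  {"fingers":10,"x":18,"y":-6,"z":0,"ax":0,"ay":0,"az":0},
  {"fingers":10,"x":11,"y":-3,"z":0,"ax":0,"ay":0,"az":0},
  {"fingers":10,"x":6,"y":-2,"z":0,"ax":0,"ay":0,"az":0},
], force=120)

```text
t: 7.5
eef_pos: [0.5888, 0.1344, 0.0889]
tool_rot: [-0.0, 0.854, 0.521, -0.0]
contact_force: [-0.1, 0.0, -5.2]
gripper_width: 0.198
grasp_force: 117.7
```

Call:
jog_arm([
  {"fingers":10,"x":0,"y":0,"z":0,"ax":0,"ay":0,"az":-2.5},
  {"fingers":10,"x":0,"y":0,"z":0,"ax":0,"ay":0,"az":-5},
  {"fingers":10,"x":0,"y":0,"z":0,"ax":0,"ay":0,"az":-6},
  {"fingers":10,"x":0,"y":0,"z":0,"ax":0,"ay":0,"az":-6},
  {"fingers":10,"x":0,"y":0,"z":0,"ax":0,"ay":0,"az":-6},
  {"fingers":10,"x":0,"y":0,"z":0,"ax":0,"ay":0,"az":-5},
  {"fingers":10,"x":0,"y":0,"z":0,"ax":0,"ay":0,"az":-3},
  {"fingers":10,"x":0,"y":0,"z":0,"ax":0,"ay":0,"az":-1.5},
], force=120)

```text
t: 8.3
eef_pos: [0.5892, 0.1313, 0.089]
tool_rot: [0.0, 0.658, 0.753, -0.001]
contact_force: [0.0, 0.7, -6.2]
gripper_width: 0.201
grasp_force: 117.7
```

Run:
```python
from h import *
todo([.5912,.1324,.023],97.6)
r=snap('wrist','w4'); s=snap('side','s4'); t=snap('top','t4')
c=cv2.resize(s['pixels'][160:380,200:420,::-1],(400,400),interpolation=cv2.INTER_CUBIC)
d=cv2.resize(r['pixels'][:,80:560,::-1],(400,400))
cv2.imwrite('pics/both4.png',np.hstack([c,d]))
```

```text
t 8.3 tcp [0.5892 0.1313 0.089 ] yaw 97.67 tilt z [-5.0e-04 -1.1e-03 -1.0e+00] F [ 0.   0.7 -6.2] w 0.201 grip 117.7
shift mm [ 0.9  2.2 66. ] turn deg [-0.04  0.06  0.07]
```

View pics/both4.png

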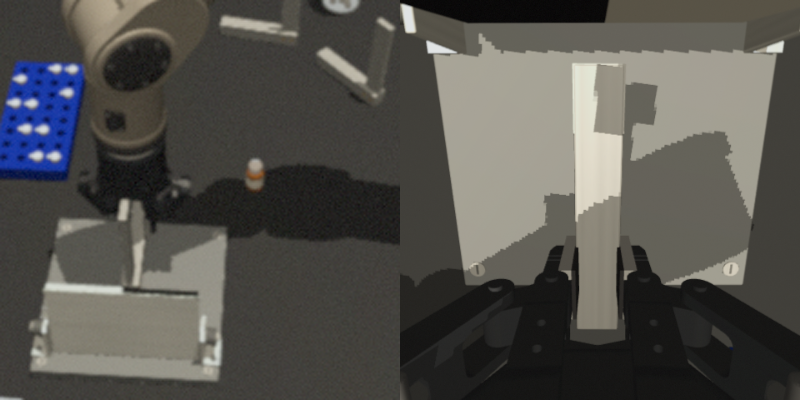

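Left pane: the square hangs over the plate with its blade facing the panel. Right pane: the plate's near corners are at (466,285) and (745,283), the stock is at column 600, and its yaw looks parallel to the plate. I'll check the yaw and droop numerically.

Run:
```python
from h import *
r=load('w4')
f=lambda u,v:((u-400+.5)/.8333-.5+80,(v+.5)/.8333-.5)
a=at_z(r,*f(466,285),.018); b=at_z(r,*f(745,283),.018)
d=at_z(r,*f(433,55),.018); e=at_z(r,*f(778,52),.018)
print(a,b,np.linalg.norm(a-b),'yaw',np.degrees(np.arctan2(*(b-a)[[1,0]]))+90, (a+b)/2)
print('L',np.degrees(np.arctan2(*(d-a)[[1,0]])),'R',np.degrees(np.arctan2(*(e-b)[[1,0]])))
m=(a+b)/2; yw=np.radians(97.6); print('centre',m+.11*np.array([np.cos(yw),np.sin(yw),0]))
# stock prediction in pane for droop 0
o,e_,M=tool(); ux=M[:,0]
for p in[(-.035,-.01,.017),(-.035,.01,.017),(.085,-.004,.145),(.085,.004,.145)]:
    q=proj(r,e_+M[:,0]*p[0]+M[:,1]*p[1]-M[:,2]*p[2]); print(p,((q-[80,0])*.8333+[400,0]).round(1))
```

```text
[0.49390215 0.05430714 0.018     ] [0.71196562 0.08559989 0.018     ] 0.22029732925916626 yaw 98.16636200835856 [0.60293389 0.06995351 0.018     ]
L 98.05133360217434 R 98.16047622387515
centre [0.58838568 0.17898722 0.018     ]
(-0.035, -0.01, 0.017) [578.7 332.5]
(-0.035, 0.01, 0.017) [619.7 332.6]
(0.085, -0.004, 0.145) [745.  848.8]
(0.085, 0.004, 0.145) [347.8 847.9]
```

The stand yaw is about 97.9° and its centre (0.587,0.178). There is no notable droop: the toe row is 329 against 332 predicted. I'll descend onto the plate well short of the panel.

Call:
jog_arm([
  {"fingers":10,"x":0,"y":1,"z":4,"ax":0,"ay":0,"az":-0.25},
  {"fingers":10,"x":0,"y":1,"z":9,"ax":0,"ay":0,"az":0},
  {"fingers":10,"x":0,"y":1,"z":12,"ax":0,"ay":0,"az":0},
  {"fingers":10,"x":0,"y":0,"z":12,"ax":0,"ay":0,"az":0},
  {"fingers":10,"x":0,"y":0,"z":11,"ax":0,"ay":0,"az":0},
  {"fingers":10,"x":0,"y":0,"z":7,"ax":0,"ay":0,"az":0},
  {"fingers":10,"x":0,"y":0,"z":3,"ax":0,"ay":0,"az":0},
  {"fingers":10,"x":0,"y":0,"z":1,"ax":0,"ay":0,"az":0},
], force=120)

```text
t: 9.25
eef_pos: [0.592, 0.1334, 0.0299]
tool_rot: [-0.0, 0.656, 0.754, -0.0]
contact_force: [-0.2, 0.1, -5.7]
gripper_width: 0.205
grasp_force: 117.6
```

Call:
jog_arm([
  {"fingers":10,"x":0,"y":0,"z":1,"ax":0,"ay":0,"az":0},
  {"fingers":10,"x":0,"y":0,"z":1,"ax":0,"ay":0,"az":0},
  {"fingers":10,"x":0,"y":0,"z":1,"ax":0,"ay":0,"az":0},
  {"fingers":10,"x":0,"y":0,"z":1,"ax":0,"ay":0,"az":0},
  {"fingers":10,"x":0,"y":0,"z":1,"ax":0,"ay":0,"az":0},
  {"fingers":10,"x":0,"y":0,"z":1,"ax":0,"ay":0,"az":0},
  {"fingers":10,"x":0,"y":0,"z":0,"ax":0,"ay":0,"az":0},
  {"fingers":10,"x":0,"y":0,"z":0,"ax":0,"ay":0,"az":0},
], force=120)

```text
t: 10.05
eef_pos: [0.5921, 0.1333, 0.0243]
tool_rot: [-0.0, 0.656, 0.754, -0.0]
contact_force: [-0.0, -0.3, -6.3]
gripper_width: 0.203
grasp_force: 117.6
```

Call:
jog_arm([
  {"fingers":10,"x":0,"y":0,"z":0.5,"ax":0,"ay":0,"az":0},
  {"fingers":10,"x":0,"y":0,"z":0.5,"ax":0,"ay":0,"az":0},
  {"fingers":10,"x":0,"y":0,"z":0.5,"ax":0,"ay":0,"az":0},
  {"fingers":10,"x":0,"y":0,"z":0.5,"ax":0,"ay":0,"az":0},
  {"fingers":10,"x":0,"y":0,"z":0,"ax":0,"ay":0,"az":0},
  {"fingers":10,"x":0,"y":0,"z":0,"ax":0,"ay":0,"az":0},
  {"fingers":10,"x":0,"y":0,"z":0,"ax":0,"ay":0,"az":0},
  {"fingers":10,"x":0,"y":0,"z":0,"ax":0,"ay":0,"az":0},
], force=120)

```text
t: 10.85
eef_pos: [0.5923, 0.1333, 0.0231]
tool_rot: [0.0, 0.656, 0.754, 0.0]
contact_force: [-3.9, -2.0, 5.9]
gripper_width: 0.201
grasp_force: 119.1
```

```bash
python3 -c "
from h import *
todo([.592,.1334,.022],97.9); print(np.round(bot.get_obs()['torque'],2))"
```

```text
t 10.85 tcp [0.5923 0.1333 0.0231] yaw 97.94 tilt z [ 4.e-04 -3.e-04 -1.e+00] F [-3.9 -2.   5.9] w 0.201 grip 119.1
shift mm [ 0.2 -0.3  1.1] turn deg [0.02 0.02 0.04]
[-0.39  0.76  0.02]
```

The square is seated: the net plate load is about 12 N, and the moments put the centre of pressure mid-stock, so the contact is flat. Now I'll slide towards the panel.

Call:
jog_arm([
  {"fingers":10,"x":1,"y":0,"z":0,"ax":0,"ay":0,"az":0},
  {"fingers":10,"x":2,"y":0,"z":0,"ax":0,"ay":0,"az":0},
  {"fingers":10,"x":3,"y":0,"z":0,"ax":0,"ay":0,"az":0},
  {"fingers":10,"x":3,"y":0,"z":0,"ax":0,"ay":0,"az":0},
  {"fingers":10,"x":3,"y":0,"z":0,"ax":0,"ay":0,"az":0},
  {"fingers":10,"x":3,"y":0,"z":0,"ax":0,"ay":0,"az":0},
  {"fingers":10,"x":2,"y":0,"z":0,"ax":0,"ay":0,"az":0},
  {"fingers":10,"x":1,"y":0,"z":0,"ax":0,"ay":0,"az":0},
], force=120)

```text
t: 11.65
eef_pos: [0.5912, 0.15, 0.0231]
tool_rot: [0.001, 0.657, 0.754, 0.0]
contact_force: [0.5, -6.5, 4.4]
gripper_width: 0.2
grasp_force: 119.0
```

Call:
jog_arm([
  {"fingers":10,"x":1,"y":0,"z":0,"ax":0,"ay":0,"az":0},
  {"fingers":10,"x":1,"y":0,"z":0,"ax":0,"ay":0,"az":0},
  {"fingers":10,"x":1,"y":0,"z":0,"ax":0,"ay":0,"az":0},
  {"fingers":10,"x":1,"y":0,"z":0,"ax":0,"ay":0,"az":0},
  {"fingers":10,"x":1,"y":0,"z":0,"ax":0,"ay":0,"az":0},
  {"fingers":10,"x":1,"y":0,"z":0,"ax":0,"ay":0,"az":0},
  {"fingers":10,"x":1,"y":0,"z":0,"ax":0,"ay":0,"az":0},
  {"fingers":10,"x":0,"y":0,"z":0,"ax":0,"ay":0,"az":0},
], force=120)

```text
t: 12.45
eef_pos: [0.5904, 0.1561, 0.0231]
tool_rot: [0.002, 0.657, 0.754, 0.0]
contact_force: [1.3, -6.5, 4.9]
gripper_width: 0.196
grasp_force: 119.1
```

Run:
```python
from h import *
todo([.592,.1334,.022],97.9); print(np.round(bot.get_obs()['torque'],2))
r=snap('side','s5'); cv2.imwrite('pics/s5c.png',cv2.resize(r['pixels'][255:375,205:335,::-1],(650,600),interpolation=cv2.INTER_CUBIC))
```

```text
t 12.45 tcp [0.5904 0.1561 0.0231] yaw 97.84 tilt z [ 0.0024 -0.002  -1.    ] F [ 1.3 -6.5  4.9] w 0.196 grip 119.1
shift mm [-22.7  -1.5   1.1] turn deg [ 0.12  0.13 -0.06]
[-1.32 -0.14 -0.01]
```

View pics/s5c.png

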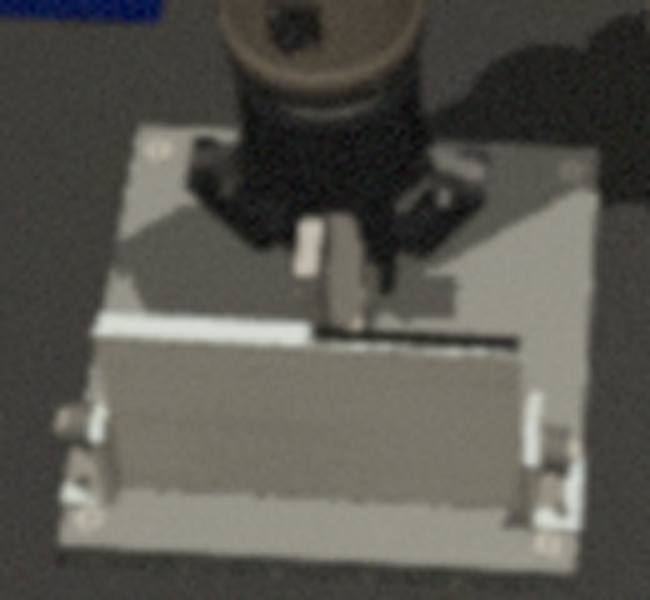

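The blade top at (325,330) in the crop is close to the panel's top edge. So far the 6.5 N along +x is plate friction. I'll keep pushing slowly.

Call:
jog_arm([
  {"fingers":10,"x":0.6,"y":0,"z":0,"ax":0,"ay":0,"az":0},
  {"fingers":10,"x":0.6,"y":0,"z":0,"ax":0,"ay":0,"az":0},
  {"fingers":10,"x":0.6,"y":0,"z":0,"ax":0,"ay":0,"az":0},
  {"fingers":10,"x":0.6,"y":0,"z":0,"ax":0,"ay":0,"az":0},
  {"fingers":10,"x":0.6,"y":0,"z":0,"ax":0,"ay":0,"az":0},
  {"fingers":10,"x":0.6,"y":0,"z":0,"ax":0,"ay":0,"az":0},
  {"fingers":10,"x":0,"y":0,"z":0,"ax":0,"ay":0,"az":0},
  {"fingers":10,"x":0,"y":0,"z":0,"ax":0,"ay":0,"az":0},
], force=120)

```text
t: 13.3
eef_pos: [0.5898, 0.1595, 0.0231]
tool_rot: [0.002, 0.657, 0.754, -0.0]
contact_force: [0.9, -7.2, 5.2]
gripper_width: 0.198
grasp_force: 119.1
```

Call:
jog_arm([
  {"fingers":10,"x":0.5,"y":0,"z":0,"ax":0,"ay":0,"az":0},
  {"fingers":10,"x":0.5,"y":0,"z":0,"ax":0,"ay":0,"az":0},
  {"fingers":10,"x":0.5,"y":0,"z":0,"ax":0,"ay":0,"az":0},
  {"fingers":10,"x":0.5,"y":0,"z":0,"ax":0,"ay":0,"az":0},
  {"fingers":10,"x":0,"y":0,"z":0,"ax":0,"ay":0,"az":0},
  {"fingers":10,"x":0,"y":0,"z":0,"ax":0,"ay":0,"az":0},
  {"fingers":10,"x":0,"y":0,"z":0,"ax":0,"ay":0,"az":0},
  {"fingers":10,"x":0,"y":0,"z":0,"ax":0,"ay":0,"az":0},
], force=120)

```text
t: 14.1
eef_pos: [0.5897, 0.1604, 0.0231]
tool_rot: [0.002, 0.657, 0.754, -0.001]
contact_force: [1.5, -9.0, 5.5]
gripper_width: 0.201
grasp_force: 119.2
```

```bash
python3 -c "
from h import *
todo([.592,.1334,.022],97.9); print(np.round(bot.get_obs()['torque'],2))"
```

```text
t 14.1 tcp [0.5897 0.1604 0.0231] yaw 97.81 tilt z [ 0.0023 -0.0034 -1.    ] F [ 1.5 -9.   5.5] w 0.201 grip 119.2
shift mm [-27.1  -1.4   1.2] turn deg [ 0.1   0.21 -0.09]
[-1.83 -0.19  0.09]
```

Call:
jog_arm([
  {"fingers":10,"x":0.5,"y":0,"z":0,"ax":0,"ay":0,"az":0},
  {"fingers":10,"x":0.5,"y":0,"z":0,"ax":0,"ay":0,"az":0},
  {"fingers":10,"x":0.5,"y":0,"z":0,"ax":0,"ay":0,"az":0},
  {"fingers":10,"x":0.5,"y":0,"z":0,"ax":0,"ay":0,"az":0},
  {"fingers":10,"x":0,"y":0,"z":0,"ax":0,"ay":0,"az":0},
  {"fingers":10,"x":0,"y":0,"z":0,"ax":0,"ay":0,"az":0},
  {"fingers":10,"x":0,"y":0,"z":0,"ax":0,"ay":0,"az":0},
  {"fingers":10,"x":0,"y":0,"z":0,"ax":0,"ay":0,"az":0},
], force=120)

```text
t: 14.9
eef_pos: [0.5897, 0.1605, 0.0231]
tool_rot: [0.003, 0.658, 0.753, -0.001]
contact_force: [1.2, -11.9, 8.2]
gripper_width: 0.198
grasp_force: 119.4
```

```bash
python3 -c "
from h import *
todo([.592,.1334,.022],97.9); print(np.round(bot.get_obs()['torque'],2))"
```

```text
t 14.9 tcp [0.5897 0.1605 0.0231] yaw 97.74 tilt z [ 0.0021 -0.0058 -1.    ] F [  1.2 -11.9   8.2] w 0.198 grip 119.4
shift mm [-27.1  -1.4   1.2] turn deg [ 0.07  0.34 -0.16]
[-2.52 -0.2   0.18]
```

Call:
jog_arm([
  {"fingers":10,"x":0.5,"y":0,"z":0,"ax":0,"ay":0,"az":0},
  {"fingers":10,"x":0.5,"y":0,"z":0,"ax":0,"ay":0,"az":0},
  {"fingers":10,"x":0.5,"y":0,"z":0,"ax":0,"ay":0,"az":0},
  {"fingers":10,"x":0.5,"y":0,"z":0,"ax":0,"ay":0,"az":0},
  {"fingers":10,"x":0,"y":0,"z":0,"ax":0,"ay":0,"az":0},
  {"fingers":10,"x":0,"y":0,"z":0,"ax":0,"ay":0,"az":0},
  {"fingers":10,"x":0,"y":0,"z":0,"ax":0,"ay":0,"az":0},
  {"fingers":10,"x":0,"y":0,"z":0,"ax":0,"ay":0,"az":0},
], force=120)

```text
t: 15.7
eef_pos: [0.5897, 0.1604, 0.0231]
tool_rot: [0.003, 0.658, 0.753, -0.002]
contact_force: [1.6, -16.3, 8.7]
gripper_width: 0.207
grasp_force: 119.6
```

```bash
python3 -c "
from h import *
todo([.592,.1334,.022],97.9); print(np.round(bot.get_obs()['torque'],2))"
```

```text
t 15.7 tcp [0.5897 0.1604 0.0231] yaw 97.67 tilt z [ 0.002  -0.0081 -1.    ] F [  1.6 -16.3   8.7] w 0.207 grip 119.6
shift mm [-27.1  -1.4   1.3] turn deg [ 0.05  0.48 -0.23]
[-3.29 -0.33  0.21]
```

The TCP has stopped at y = 0.1605 while the force rises to 16 N, so the square is home in the corner. The tool has tilted 0.008 rad, so I'll ease off 1 mm, take the tilt out, and check the panel.

Call:
jog_arm([
  {"fingers":10,"x":-0.3,"y":0,"z":0,"ax":0,"ay":0.1,"az":0},
  {"fingers":10,"x":-0.3,"y":0,"z":0,"ax":0,"ay":0.1,"az":0},
  {"fingers":10,"x":-0.3,"y":0,"z":0,"ax":0,"ay":0.1,"az":0},
  {"fingers":10,"x":-0.3,"y":0,"z":0,"ax":0,"ay":0.1,"az":-0.1},
  {"fingers":10,"x":0,"y":0,"z":0,"ax":0,"ay":0,"az":-0.1},
  {"fingers":10,"x":0,"y":0,"z":0,"ax":0,"ay":0,"az":0},
  {"fingers":10,"x":0,"y":0,"z":0,"ax":0,"ay":0,"az":0},
  {"fingers":10,"x":0,"y":0,"z":0,"ax":0,"ay":0,"az":0},
], force=120)

```text
t: 16.5
eef_pos: [0.5897, 0.1605, 0.0231]
tool_rot: [0.0, 0.657, 0.754, 0.0]
contact_force: [1.5, -13.7, 8.5]
gripper_width: 0.202
grasp_force: 119.6
```

Run:
```python
from h import *
todo([.592,.1334,.022],97.9); print(np.round(bot.get_obs()['torque'],2))
r=snap('side','s6'); t=snap('top','t6'); w=snap('wrist','w6')
up=lambda im:cv2.resize(im[:,:,::-1],None,fx=4,fy=4,interpolation=cv2.INTER_CUBIC)
a=up(r['pixels'][305:375,210:335]); b=up(load('s0')['pixels'][305:375,210:335]) if 0 else up(load('side0')['pixels'][305:375,210:335])
x=np.vstack([b,a]); y=np.vstack([up(load('top0')['pixels'][180:270,225:285]),up(t['pixels'][180:270,225:285])])[:560]
y=cv2.resize(np.hstack([up(load('top0')['pixels'][180:270,225:262]),up(t['pixels'][180:270,225:262])]),(296,360))
c=np.zeros((560,800,3),np.uint8); c[:x.shape[0],:500]=x; c[:360,502:798]=y
cv2.imwrite('pics/cmp6.png',c)
yw=np.radians(97.9); xs=np.array([np.cos(yw),np.sin(yw),0]); ys=np.array([-xs[1],xs[0],0]); cc=np.array([.587,.178,0])
for n,rr in(('side',r),('top',t)):
  for lean in(0,3,6,8):
    th=np.radians(lean); out=[]
    for yy in(-.085,.085):
        for px in (-.005,.005):
            X=.075+px*np.cos(th)-.074*np.sin(th); Z=.058+.074*np.cos(th)+px*np.sin(th)*1
            q=proj(rr,cc+xs*X+ys*yy+[0,0,Z]); q=(q-[210,305])*4 if n=='side' else (q-[225,180])*4+[0,0]
            out.append(q.round(0).tolist())
    print(n,lean,out)
```

```text
t 16.5 tcp [0.5897 0.1605 0.0231] yaw 97.88 tilt z [ 1.1e-03  4.0e-04 -1.0e+00] F [  1.5 -13.7   8.5] w 0.202 grip 119.6
shift mm [-27.2  -1.5   1.1] turn deg [ 0.06 -0.01 -0.02]
[-2.95 -0.26 -0.07]
side 0 [[55.0, 58.0], [51.0, 75.0], [393.0, 75.0], [392.0, 92.0]]
side 3 [[56.0, 52.0], [53.0, 68.0], [394.0, 69.0], [392.0, 85.0]]
side 6 [[57.0, 46.0], [54.0, 62.0], [394.0, 63.0], [393.0, 79.0]]
side 8 [[58.0, 42.0], [55.0, 57.0], [395.0, 59.0], [393.0, 74.0]]
top 0 [[39.0, 21.0], [25.0, 23.0], [51.0, 258.0], [37.0, 259.0]]
top 3 [[44.0, 21.0], [30.0, 22.0], [57.0, 257.0], [42.0, 259.0]]
top 6 [[50.0, 21.0], [36.0, 22.0], [63.0, 257.0], [48.0, 258.0]]
top 8 [[54.0, 21.0], [39.0, 21.0], [67.0, 257.0], [52.0, 258.0]]
```

View pics/cmp6.png

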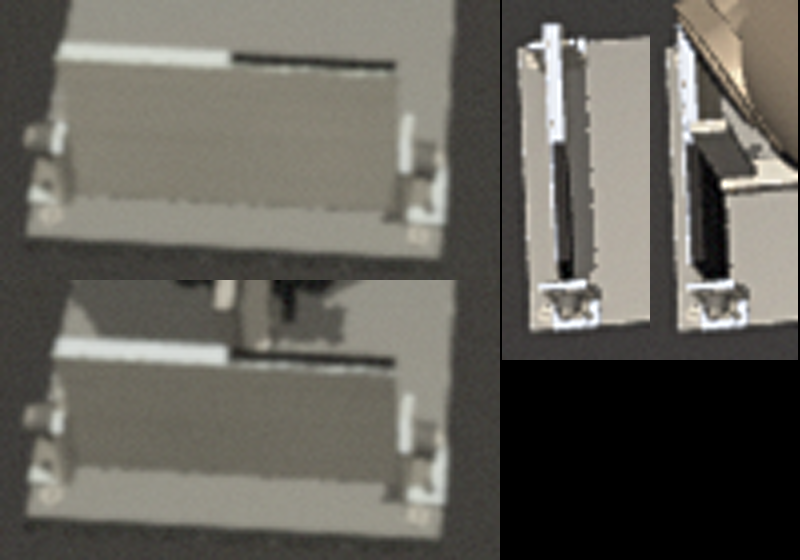

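In the side view the panel's top edges moved from rows 43/58 (leaning about 8°) to 58/77. For an upright panel I predicted 58/75, so it is now upright. The tool is vertical and pressing. I'll check once that it is at rest and hand in.

Call:
jog_arm([
  {"fingers":10,"x":0,"y":0,"z":0,"ax":0,"ay":0,"az":0},
  {"fingers":10,"x":0,"y":0,"z":0,"ax":0,"ay":0,"az":0},
  {"fingers":10,"x":0,"y":0,"z":0,"ax":0,"ay":0,"az":0},
  {"fingers":10,"x":0,"y":0,"z":0,"ax":0,"ay":0,"az":0},
  {"fingers":10,"x":0,"y":0,"z":0,"ax":0,"ay":0,"az":0},
  {"fingers":10,"x":0,"y":0,"z":0,"ax":0,"ay":0,"az":0},
  {"fingers":10,"x":0,"y":0,"z":0,"ax":0,"ay":0,"az":0},
  {"fingers":10,"x":0,"y":0,"z":0,"ax":0,"ay":0,"az":0},
], force=120)

```text
t: 17.45
eef_pos: [0.5897, 0.1605, 0.0231]
tool_rot: [0.0, 0.657, 0.754, 0.0]
contact_force: [1.0, -13.8, 8.0]
gripper_width: 0.2
grasp_force: 119.6
```

```bash
python3 -c "
from h import *
todo([.592,.1334,.022],97.9); print(bot.hand_in())"
```

```text
t 17.45 tcp [0.5897 0.1605 0.0231] yaw 97.88 tilt z [ 1.1e-03  4.0e-04 -1.0e+00] F [  1.  -13.8   8. ] w 0.2 grip 119.6
shift mm [-27.2  -1.5   1.1] turn deg [ 0.06 -0.01 -0.02]
the job is handed in; nothing more can be done
None
```

I handed the job in at 17.5 s with the square still gripped (about 120 N) and pressed into the corner by an estimated 7 N; by camera the panel is upright to within about a degree, too coarse to confirm the 0.015 rad limit, and the hand-in gave no verdict.

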